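Return the waisted sanding block to its sprung bay

TASK

Put the waisted sanding block back into its own bay of the rack, the one whose label shows its outline: one end under the hood against the sprung plunger, the other end down behind the sill, lying flat and fully home. Leave the other two blocks, the glasses, the brush, the marker and the jar where they are.

Things in the scene. Friction and masses are not known exactly. Their poses are not given: they have to be found in the camera images.
- block_w: The waisted wooden sanding block to put away: 140 mm long (its x), 30 mm high; both end parts 40 mm wide and 42 mm long, the waist between them 24 mm wide and 56 mm long with flat upright sides; lowest 6 mm a grey sole. 90 to 180 g, the same both ways round. Origin at the centre of its underside; starts lying flat, sole down.
- block_w_mid (a point): The centre of the waisted block, 15 mm above its underside; axes as the block's.
- block_s: Straight sanding block, a plain bar 140 x 40 x 30 mm, already put away in the bay with the straight label. Origin at the centre of its underside. Not to be moved.
- block_b: Bellied sanding block, 140 x 40 x 30 mm with a 60 mm wide, 60 mm long belly in the middle, in use: lies flat on the table and stays there. Origin at the centre of its underside.
- bay_w: The waisted block's own bay, one of three like bays side by side (110 mm apart, order varies) on a fixed 12 mm base board. x runs along the bay from sill to hood, z up. Origin on the board's top below the seat centre. Floor 20 mm above it, missing between x = -32 and +35 mm (only a spine 16 mm wide, 8 mm high). Sides open from x = -50 to +58 mm.
- bay_w_sill (a point): Middle of the inner top edge of the fixed sill at the bay's near end, 70 mm before the seat centre, 18 mm above the floor; the sill is 12 mm thick, 58 mm wide. Low side cheeks of the same height, 46 mm apart inside, run from it to x = -50 mm. The block's trailing end goes down behind it; after release the spring brings the block back against it.
- bay_w_hood (a point): Middle of the lower edge of the hood's lip, 58 mm beyond the seat centre, 37 mm above the floor. Hood: x = +58 to +140 mm, 46 mm wide inside, roof 6 mm thick. Sill to lip is only 128 mm, so the block cannot go in level: its leading end goes under the lip with the other end raised about 7 to 12 degrees, presses the plunger 5 to 9 mm, then the raised end is let down.
- bay_w_label (a point): Middle of the label on the hood's roof: white, 80 x 50 mm, with the block's plan outline (narrow middle) in dark relief at about half scale, 74 mm long.
- bay_w_seat (a point): Where the centre of the waisted block lies when it is home in its bay: 15 mm above the bay's floor (47 mm above the table); axes as the bay's.
- bay_w_plunger (a joint): Sprung plunger under that bay's hood: 0 at rest (its face at x = +70.5 mm), up to 0.016 m pressed towards +x; it takes 3 N to start it and 9.4 N to press it all the way.
- bay_s: Like bay_w, with the straight outline on its label; holds the straight block.
- bay_b: Like bay_w, with the bellied outline (wide middle) on its label; empty, for the bellied block.
- goblet_a: Bystander: wine glass standing upside down on its rim, brass-coloured painted foot on top, 161 mm tall, 74 mm across.
- goblet_b: Bystander: second wine glass like goblet_a, upside down, 161 mm tall.
- tumbler_a: Bystander: flared drinking glass standing upside down, red painted base on top, 138 mm tall, 80 mm across at the table.
- tumbler_b: Bystander: second flared glass like tumbler_a, upside down, 138 mm tall.
- brush_a: Bystander: paint brush lying on the table, 190 mm long.
- marker: Bystander: felt marker lying on the table, 135 mm long, 16 mm thick, white with a black cap.
- paint_jar: Bystander: small closed paint jar, 56 mm across, 60 mm tall.
There are look-alikes about, which are no part of the job. What is shaped like the block_w but green or pink is not meant.

How it is judged:
At the end, for the whole second after the job is handed in: The waisted block lies released and at rest in its own bay (the one with the waisted label): its centre within 4 mm along, 5 mm across and 4 mm in height of the seat, straight and level within 0.07 rad, the plunger pressed by less than 4 mm (x of block_w_mid in the frame of bay_w_seat between -0.004 and 0.004 m and y of block_w_mid in the frame of bay_w_seat between -0.005 and 0.005 m and z of block_w_mid in the frame of bay_w_seat between -0.004 and 0.004 m and angle between the x axis of block_w_mid and the x axis of bay_w_seat, either way round below 0.07 rad and angle between the z axis of block_w_mid and the z axis of bay_w_seat, either way round below 0.07 rad and value of joint bay_w_plunger below 0.004 m and linear speed of block_w below 0.02 m/s and angular speed of block_w below 0.2 rad/s); the robot touches nothing.
It fails at once if another block or a bystander is moved by more than 25 mm (distance of any of block_s, block_b, goblet_a, goblet_b, tumbler_a, tumbler_b, brush_a, marker, paint_jar from where it was at the start of the episode above 0.025 m).
It fails at once if a glass is tipped by more than 0.3 rad (angle between any of goblet_a, goblet_b, tumbler_a, tumbler_b's own z axis and vertical above 0.3 rad).
It also fails if it takes over 43 s, if anything falls off the work surface, if the arm or the gripper's body presses on something with over 40 N, if the wrist force passes 120 N, or if a joint passes its speed limit or range.

ROBOT

A 7-joint arm with a two-finger parallel gripper is mounted at the origin on the work surface. World frame = base frame: x ahead of the robot, y to its left, z up, the work surface at z = 0. Lengths are in m, angles in rad, forces in N, time in s.
With the tool pointing down it reaches from about 0.4 to 0.875 m from the base axis. Payload 19.3 kg.
Tool frame: the origin (TCP) lies on the centre line of the jaws, within the pads' length; the fingertips stand 25 mm ahead of it and the grasp point (between the pads) lies 6 mm ahead of it (tips_ahead is the distance from the TCP to the fingertips, in m); z points along the fingers, y is the direction in which the jaws open and shut (so a half turn about z gives the same grasp; the last joint's range is limited). The gripper opens to 85 mm and grips with 20 to 120 N. Pads are 22 mm wide; open, the fingers measure 114 mm over their backs; the gripper's body (76 mm by 85 mm) begins 54 mm behind the grasp point. The pads swing forward as they close: fully open they stand 13 mm farther back than shut.
Start: joints at [1.213, 0.521, -0.036, 1.599, 0.021, 1.021, -0.113], TCP at [0.177, -0.599, 0.256] pointing down, gripper open.
Joint ranges: [-2.91, 2.91], [-0.3, 2.13], [-1.5, 1.42], [0.17, 2.43], [-1.26, 4.41], [0.16, 1.93], [-2.52, 2.52]. Speed limits (rad/s): [1.89, 1.89, 2.39, 2.39, 3.01, 3.01, 3.01].

INTERFACE

Orientations are given as [roll, pitch, yaw] about the fixed x, y, z axes, in that order (R = Rz(yaw) Ry(pitch) Rx(roll)).
In Python, from workcell import observe, grab_frame, job_done, outline_of, tips_ahead gives the robot as it stands. The module is installed in compiled form; this text tells all that it offers.
- The arm moves only by the tool move_arm, never from a script. Its argument "motion" is a list of rows, each a list of 2 entries, a list of its own where there are three numbers: the shift along the world's x, y, z in mm, then the turn, a rotation vector about the world's x, y, z in rad. A call has 1 to 12 rows; each row is the pose to reach, as a shift and turn from the pose commanded when the call began; what a row does not reach only later rows make up. A row lasts 1/8 s, in which the tool goes at most 62.5 mm and 10.7 degrees, less where a joint would pass 70% of its speed; a pose out of reach is approached as far as the arm can. A call with a gripper value outside its range is refused whole. "jaw" is the finger opening in mm, from 0 to 85.4, set as the call begins (left out, the last holds). The fingers move at their own pace and stop on an object; "grip_force" is the grip in N (left out, the last holds). Time passes only in rows, so rows that repeat a pose let the fingers close. It gives the time, the measured TCP pose, the force and the opening at its end, in the units of the state.
- observe(): the state, without advancing time (a new reading comes with each control period).
- grab_frame(name): name is "scene" or "top"; returns a dict with "frame" (400x640x3 uint8, red, green, blue), "fx", "fy", "cx", "cy" (pixels), "T" (4x4, takes a point from camera to world coordinates). Camera axes: x right, y down, z forward; pixel columns grow to the right and rows downward; lengths in m; the calibration is good to about 2 mm. A picture is of the moment at which its call begins. There is no depth.
- job_done(): hands the job in, once; it reports no verdict.
Trained networks look in the newest picture that a camera, given by its name, has taken for a name from the list of things; names that differ only in an ending like _2 or _b are one class to them, and where a whole thing is asked for, a point or a joint stands for the part that bears it (a point fixed in the world has none). Each returns a list of dicts, best first, with "score" (0 to 1); they miss things now and then, are a little off and sometimes report something else, mostly with a low value. They report only what shows in the picture. A call takes as long as a camera call. They do not tell look-alikes from the thing itself.
- outline_of(label, camera): "pixels" (400x640 bool, what is visible of it) and "pixel" ([column, row] in pixels, amid what is visible of it).
The state is a dict: "clock": time; "qpos": joint angles; "qd": joint speeds; "joint_efforts": joint torques, N m; "position": TCP position; "tool_rot": TCP orientation; "force": force on the tool from outside, world axes, zero at the start; "moment": the same for the moment, N m; "grip_width": finger opening in m.
Only numpy, scipy, OpenCV 4.12 (cv2) and the standard library are available. Lean on these libraries where they do the work, as an engineer would, in place of code of your own. Each camera call takes 0.05 s, during which the arm holds its last target.

## Working session

There is one attempt and no reset: what is moved stays moved. The work goes in short steps, Python scripts to look and compute and a tool call to move; the robot and the scene stay as the last step left them, time stands still between calls to the robot, and variables do not carry over. Pictures are saved under pics/ and viewed, and the job is handed in when it is done.

Besides the shell and the picture viewer there is one more tool, called after "Call:" by a JSON object that holds its "fn" and its "kwargs". move_arm: Moves the arm, as the interface text tells. Its arguments: {"type":"object","properties":{"motion":{"type":"array"},"jaw":{"type":"number"},"grip_force":{"type":"number"}},"required":["motion"]}

```bash
mkdir -p pics; cat > h.py <<'E'
import numpy as np, cv2
from workcell import *
def shot(n,f):
    g=grab_frame(n); cv2.imwrite('pics/'+f,g['frame'][:,:,::-1]); np.savez('pics/'+n+'.npz',**g); return g
def w2p(g,P):
    T=np.asarray(g['T']);c=(np.asarray(P,float).reshape(-1,3)-T[:3,3])@T[:3,:3]
    return np.c_[g['fx']*c[:,0]/c[:,2]+g['cx'],g['fy']*c[:,1]/c[:,2]+g['cy']]
def p2w(g,uv,z):
    T=np.asarray(g['T']);uv=np.asarray(uv,float).reshape(-1,2)
    d=np.c_[(uv[:,0]-g['cx'])/g['fx'],(uv[:,1]-g['cy'])/g['fy'],np.ones(len(uv))]@T[:3,:3].T
    return T[:3,3]+d*((z-T[2,3])/d[:,2:3])
E
python3 - <<'E'
from h import *
o=observe();print(o)
for n in('scene','top'):
    g=shot(n,n+'1.png');print(n,g['fx'],g['cx'],g['cy'],np.round(g['T'],4).tolist())
print(tips_ahead)
E
```

```text
{'clock': 0.0, 'qpos': array([ 1.21277051,  0.52199302, -0.03635677,  1.60000656,  0.02122229,
        1.02112086, -0.1127834 ]), 'qd': array([ 5.85767416e-04,  9.35622219e-04,  4.13774700e-04, -1.16854385e-04,
        1.24704405e-04, -2.97613118e-04, -4.61674696e-05]), 'joint_efforts': array([-1.35907725e-03, -9.27083087e+01,  1.97883256e+00, -3.69922578e+01,
        1.78392988e-02,  8.13479943e-03,  8.62449099e-06]), 'position': array([ 0.17730403, -0.59899325,  0.255739  ]), 'tool_rot': array([-3.14045398e+00,  8.69845845e-05,  2.87869585e-01]), 'force': array([ 0.90605579, -0.68848435, -0.05794332]), 'moment': array([0.04885038, 0.01235183, 0.01924622]), 'grip_width': 0.08530850047587167}
scene 373.98358568588964 315.57702684295396 194.16036810645937 [[-0.1622, 0.6455, -0.7463, 1.389], [0.9867, 0.1125, -0.1172, 0.1011], [0.0083, -0.7554, -0.6552, 0.7992], [0.0, 0.0, 0.0, 1.0]]
top 385.47422280082696 322.6810468836347 190.96581152250778 [[-0.0128, -0.9849, 0.1727, 0.3269], [-0.9998, 0.0147, 0.0096, -0.0646], [-0.012, -0.1725, -0.9849, 1.4737], [0.0, 0.0, 0.0, 1.0]]
0.025
```

View pics/scene1.png

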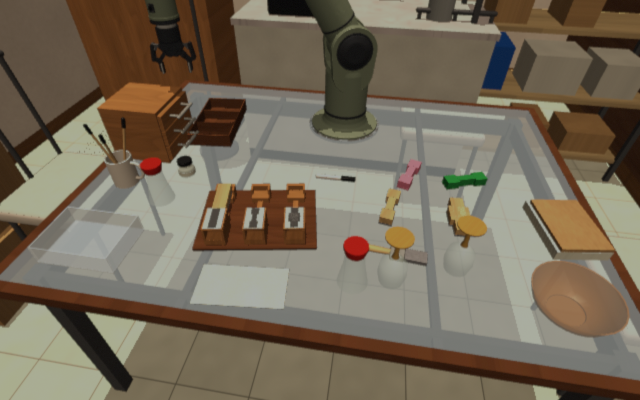

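View pics/top1.png

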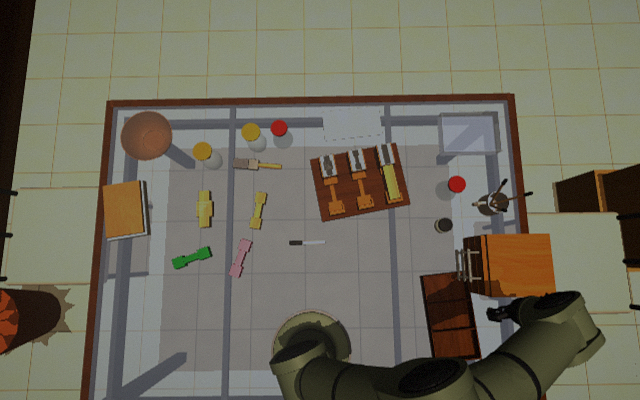

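```bash
python3 - <<'E'
import cv2,numpy as np
s=cv2.imread('pics/scene1.png');t=cv2.imread('pics/top1.png')
a=cv2.resize(t[140:230,300:420],None,fx=5,fy=5,interpolation=2)[:, :400*2]
b=cv2.resize(s[175:255,190:325],None,fx=5.5,fy=5.5,interpolation=2)
cv2.imwrite('pics/c1.png',a);cv2.imwrite('pics/c2.png',b)
cv2.imwrite('pics/c3.png',np.hstack([cv2.resize(t[180:280,160:280],None,fx=3,fy=4,interpolation=2)[:, :],cv2.resize(s[150:280,340:495],(430,400),interpolation=2)]))
E
```

```text
(no output)
```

View pics/c1.png

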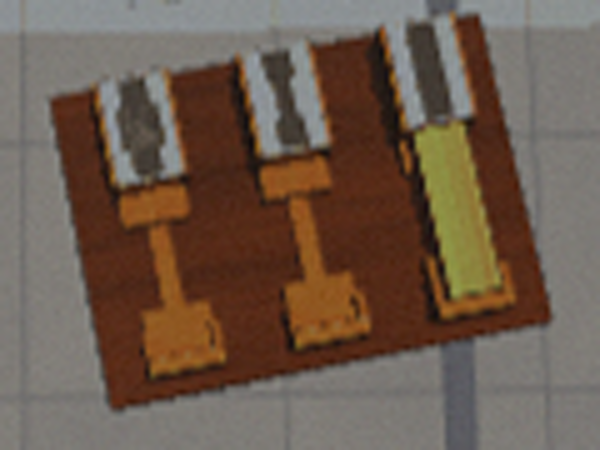

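View pics/c2.png

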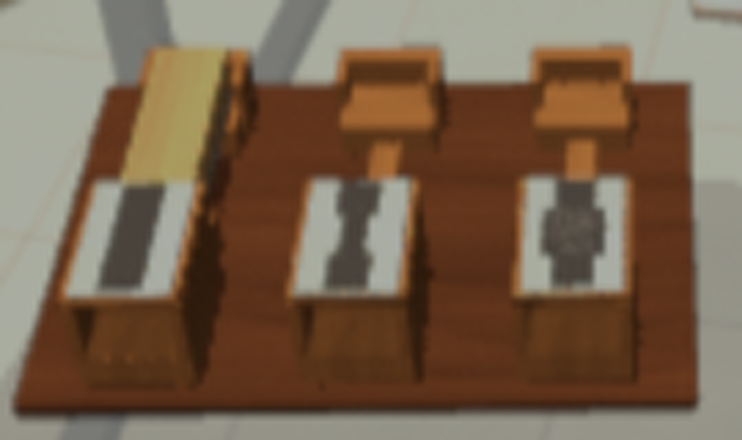

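View pics/c3.png

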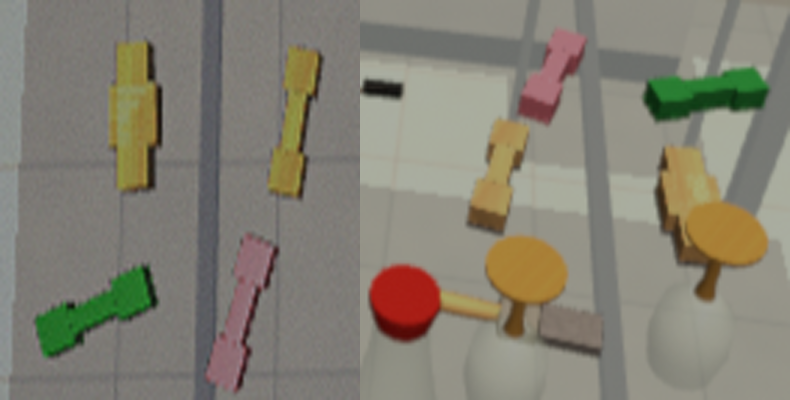

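```bash
python3 - <<'E'
from h import *
for c in('scene','top'):
    shot(c,c+'2.png')
    for l in('block_w','bay_w','block_s'):
        for i,r in enumerate(outline_of(l,c)):
            m=r['pixels'];ys,xs=np.where(m);print(c,l,i,round(r['score'],2),r['pixel'],m.sum(),xs.min(),xs.max(),ys.min(),ys.max())
            if i<4: np.save(f'pics/m_{c}_{l}_{i}.npy',m)
E
```

```text
scene block_w 0 0.9 [387.9, 206.9] 480 378 400 189 225
scene block_w 1 0.9 [411.6, 172.4] 401 397 421 159 189
scene block_w 2 0.9 [462.2, 180.2] 543 442 486 172 189
scene block_w 3 0.82 [222.9, 196.1] 388 212 232 184 208
scene bay_w 0 0.74 [293.5, 215.4] 1189 282 305 184 244
scene bay_w 1 0.59 [256.3, 214.8] 1274 242 270 183 244
scene bay_w 2 0.57 [214.1, 225.7] 976 201 235 185 244
scene block_s 0 0.9 [387.9, 206.9] 480 378 400 189 225
scene block_s 1 0.9 [411.6, 172.4] 401 397 421 159 189
scene block_s 2 0.9 [462.2, 180.2] 543 442 486 172 189
scene block_s 3 0.82 [222.9, 196.1] 388 212 232 184 208
top block_w 0 0.92 [258.6, 208.6] 407 249 266 191 228
top block_w 1 0.91 [203.3, 207.0] 542 196 213 190 226
top block_w 2 0.67 [193.1, 255.9] 401 172 211 246 268
top block_w 3 0.6 [242.3, 257.6] 387 229 252 238 276
top bay_w 0 0.93 [387.8, 157.5] 525 374 402 144 203
top bay_w 1 0.62 [357.1, 170.0] 741 346 373 148 208
top bay_w 2 0.57 [330.7, 182.2] 711 319 344 154 214
top block_s 0 0.92 [258.6, 208.6] 407 249 266 191 228
top block_s 1 0.91 [203.3, 207.0] 542 196 213 190 226
top block_s 2 0.67 [193.1, 255.9] 401 172 211 246 268
top block_s 3 0.6 [242.3, 257.6] 387 229 252 238 276
```

```bash
cat > fit.py <<'E'
from h import *
from scipy.optimize import minimize
G={c:dict(np.load(f'pics/{c}.npz')) for c in('scene','top')}
S=8
def rend(g,polys,box):
    x0,y0,x1,y1=box; im=np.zeros(((y1-y0)*S,(x1-x0)*S),np.uint8)
    for P in polys:
        uv=(w2p(g,P)+0.5-[x0,y0])*S-0.5
        cv2.fillPoly(im,[np.round(uv*16).astype(np.int32)],255,shift=4)
    return cv2.resize(im,(x1-x0,y1-y0),interpolation=cv2.INTER_AREA)/255.
def tr(p,L):
    c,s=np.cos(p[2]),np.sin(p[2]);L=np.asarray(L,float)
    return np.c_[p[0]+c*L[:,0]-s*L[:,1],p[1]+s*L[:,0]+c*L[:,1],L[:,2]]
def box_polys(p,x0,x1,y0,y1,z0,z1):
    out=[]
    c=tr(p,[[x,y,z] for x in(x0,x1) for y in(y0,y1) for z in(z0,z1)])
    for f in([0,1,3,2],[4,5,7,6],[0,1,5,4],[2,3,7,6],[0,2,6,4],[1,3,7,5]): out.append(c[f])
    return out
def block(p,z=0):
    return sum([box_polys(p,a,b,-w,w,z,z+.03) for a,b,w in((-.07,-.028,.02),(-.028,.028,.012),(.028,.07,.02))],[])
def fit(fun,masks,p0,cams=('scene','top'),off=False):
    def cost(q):
        return sum(np.abs(rend(G[c],fun(q),B)-masks[c][B[1]:B[3],B[0]:B[2]].astype(float)).sum() for c,B in boxes.items())
    boxes={}
    for c in cams:
        ys,xs=np.where(masks[c]);boxes[c]=(xs.min()-15,ys.min()-15,xs.max()+16,ys.max()+16)
    sim=np.array([p0]+[np.array(p0)+d for d in np.diag([.01,.01,.08])])
    r=minimize(cost,p0,method='Nelder-Mead',options=dict(initial_simplex=sim,xatol=1e-5,fatol=.01,maxiter=600))
    sim=np.array([r.x]+[r.x+d for d in np.diag([-.004,.004,-.03])])
    r=minimize(cost,r.x,method='Nelder-Mead',options=dict(initial_simplex=sim,xatol=1e-5,fatol=.01))
    return r.x,r.fun,sum(masks[c].sum() for c in cams)
E
python3 - <<'E'
from fit import *
M={c:np.load(f'pics/m_{c}_block_w_0.npy') for c in G}
ini=p2w(G['top'],[258.6,208.6],.015)[0]; print(ini)
e=p2w(G['top'],[[263,195],[254,225]],.03);d=e[1]-e[0];yaw=np.arctan2(d[1],d[0]);print(yaw)
for cams in(('top',),('scene',),('scene','top')):
    print(cams,fit(block,M,[ini[0],ini[1],yaw],cams))
# labels
K={}
for c in G:
    f=G[c]['frame'].astype(int);b=(f.min(2)>(130 if c=='top' else 120))
    print(c,[f[r,q].tolist() for r,q in (((160,355),(160,361),(200,362)) if c=='top' else ((218,247),(218,255),(235,275)))])
E
```

```text
[0.51794416 0.19525461 0.015     ]
2.8650595785836774
('top',) (array([0.5140555 , 0.19836694, 2.95517329]), np.float64(39.70980392156863), np.int64(407))
('scene',) (array([0.51457705, 0.19529322, 2.94742497]), np.float64(42.7921568627451), np.int64(480))
('scene', 'top') (array([0.5138535 , 0.19652374, 2.94272335]), np.float64(102.81176470588235), np.int64(887))
scene [[169, 173, 160], [80, 74, 67], [91, 49, 26]]
top [[100, 93, 81], [141, 146, 147], [143, 89, 34]]
```

```bash
cat > rk.py <<'E'
from fit import *
def masks():
    K={}
    for c in G:
        f=G[c]['frame'].astype(float);sat=1-f.min(2)/f.max(2)
        m=((sat<.3)&(f.max(2)>55)).astype(np.uint8)
        R=np.zeros_like(m)
        poly=[[310,158],[397,144],[411,203],[321,222]] if c=='top' else [[207,190],[316,190],[316,246],[197,246]]
        cv2.fillPoly(R,[np.array(poly,np.int32)],1)
        m&=R
        n,l,s,_=cv2.connectedComponentsWithStats(m,connectivity=4);keep=np.argsort(-s[1:,4])[:3]+1
        print(c,s[keep].tolist());K[c]=np.isin(l,keep)
    return K
E
python3 - <<'E'
from rk import *
K=masks()
o=[]
for c,(x0,y0,x1,y1) in dict(top=(300,135,420,230),scene=(190,175,325,255)).items():
    v=G[c]['frame'][:,:,::-1].copy();v[K[c]]=(0,255,0);o.append(cv2.resize(v[y0:y1,x0:x1],(390,300),interpolation=0))
cv2.imwrite('pics/k.png',np.hstack(o))
E
```

```text
scene [[243, 207, 22, 22, 391], [202, 208, 23, 21, 380], [285, 207, 19, 21, 371]]
top [[320, 154, 16, 23, 273], [349, 150, 16, 22, 261], [377, 145, 17, 21, 249]]rk.py:5: RuntimeWarning: invalid value encountered in divide
  f=G[c]['frame'].astype(float);sat=1-f.min(2)/f.max(2)
```

View pics/k.png

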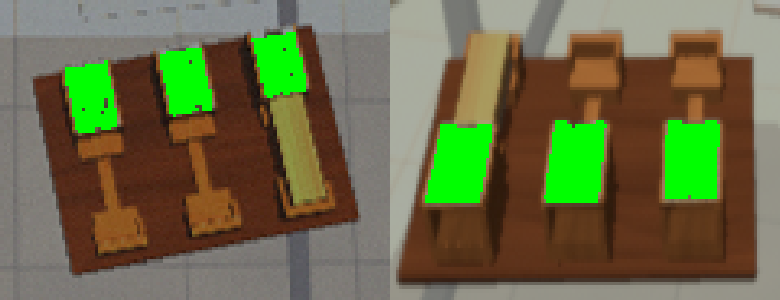

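```bash
cat > fr.py <<'E'
from rk import *
def labs(p):
    return [tr(p,[[.059,y-.025,.076],[.139,y-.025,.076],[.139,y+.025,.076],[.059,y+.025,.076]]) for y in(-.11,0,.11)]
def bays(p):
    o=[]
    return o
E
python3 - 2>/dev/null <<'E'
from fr import *
K=masks()
e=p2w(G['top'],[[366,208],[361,160]],[.06])
print(e)
p0=[.63,-.2,-.2]
e1=p2w(G['top'],[[357,162]],.076)[0];d=e[1]-e[0];yaw=np.arctan2(d[1],d[0])
p0=[e1[0]-.099*np.cos(yaw),e1[1]-.099*np.sin(yaw),yaw];print(p0)
for cams in(('top',),('scene',),('scene','top')):
    q,f,n=fit(labs,K,p0,cams);print(cams,q,f,n)
# overlay
o=[]
for c,(x0,y0,x1,y1) in dict(top=(300,135,420,230),scene=(190,175,325,255)).items():
    k=5;v=cv2.resize(G[c]['frame'][y0:y1,x0:x1,::-1],None,fx=k,fy=k,interpolation=2)
    P=labs(q)
    for yy in(-.11,0,.11):
        P+=[tr(q,[[-.082,yy-.029,.05],[-.07,yy-.029,.05],[-.07,yy+.029,.05],[-.082,yy+.029,.05]]),
            tr(q,[[.035,yy-.02,.032],[.058,yy-.02,.032],[.058,yy+.02,.032],[.035,yy+.02,.032]]),
            tr(q,[[-.035,yy-.008,.02],[.035,yy-.008,.02],[.035,yy+.008,.02],[-.035,yy+.008,.02]])]
    for A in P:
        cv2.polylines(v,[np.int32((w2p(G[c],A)+.5-[x0,y0])*k)],True,(255,255,0),1)
    cv2.imwrite(f'pics/ov_{c}.png',v)
E
```

```text
scene [[243, 207, 22, 22, 391], [202, 208, 23, 21, 380], [285, 207, 19, 21, 371]]
top [[320, 154, 16, 23, 273], [349, 150, 16, 22, 261], [377, 145, 17, 21, 249]]
[[ 0.50858015 -0.20980958  0.06      ]
 [ 0.69118654 -0.19684484  0.06      ]]
[np.float64(0.5808784621203692), np.float64(-0.18724317295952855), np.float64(0.07087934599707009)]
('top',) [ 0.58878337 -0.19480441  0.15995032] 92.0078431372549 783
('scene',) [ 0.59346474 -0.19834093  0.18786139] 72.76862745098039 1142
('scene', 'top') [ 0.59260028 -0.19765024  0.18537074] 196.9764705882353 1925
```

View pics/ov_top.png

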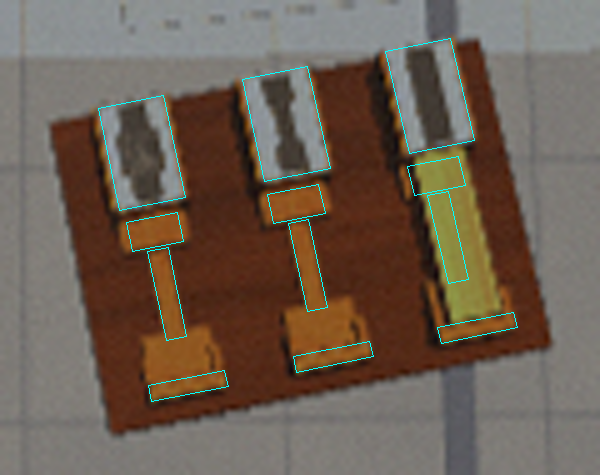

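View pics/ov_scene.png

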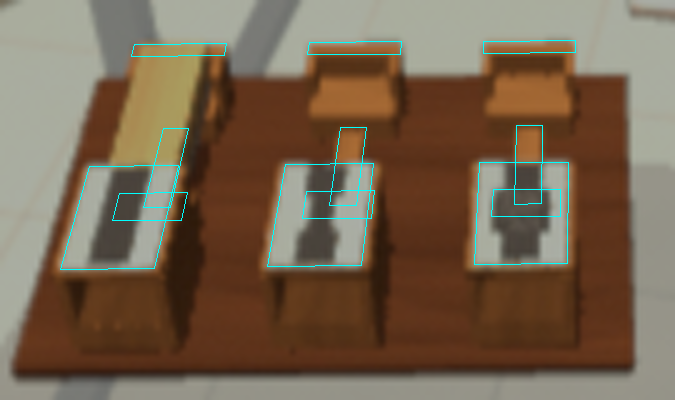

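Middle bay, label at top (361,160) with its narrow middle, is bay_w. The candidates for the block:
- Yellow waisted, top (259,209): fits, natural wood with a narrow middle.
- Yellow bellied, top (204,208): block_b.
- Pink, top (242,258), and green, top (193,256): look-alikes.

The enlarged crop confirms the yellow waisted one. Moving to it now.

Call:
{"fn": "move_arm", "kwargs": {"motion": [[[60,65,0],[0,0,-0.08]],[[120,125,0],[0,0,-0.16]],[[180,190,0],[0,0,-0.24]],[[240,250,0],[0,0,-0.32]],[[290,310,0],[0,0,-0.4]],[[320,370,0],[0,0,-0.482]],[[325,430,0],[0,0,-0.482]],[[330,490,0],[0,0,-0.482]],[[333,550,0],[0,0,-0.482]],[[335,610,0],[0,0,-0.482]],[[337,670,0],[0,0,-0.482]],[[337,730,0],[0,0,-0.482]]], "jaw": 60}}

```text
clock: 2.0
position: [0.5088, 0.0432, 0.2565]
tool_rot: [-3.141, -0.001, -0.194]
force: [2.0, -1.3, -0.8]
grip_width: 0.06
```

Call:
{"fn": "move_arm", "kwargs": {"motion": [[[0,0,0],[0,0,0]]]}}

```text
clock: 2.12
position: [0.5087, 0.0462, 0.2564]
tool_rot: [-3.14, -0.0, -0.187]
force: [0.3, 0.8, 0.6]
grip_width: 0.0602
```

Call:
{"fn": "move_arm", "kwargs": {"motion": [[[2,60,0],[0,0,-0.005]],[[4,110,-30],[0,0,-0.005]],[[5,150,-80],[0,0,-0.005]],[[5,150,-130],[0,0,-0.005]],[[5,150,-150],[0,0,-0.005]],[[5,150,-150],[0,0,-0.005]],[[5,150,-150],[0,0,-0.005]]]}}

```text
clock: 3.0
position: [0.5144, 0.191, 0.1073]
tool_rot: [-3.141, -0.001, -0.2]
force: [0.3, 0.3, 0.6]
grip_width: 0.0602
```

```bash
python3 - <<'E'
from h import *
for c in('scene','top'): shot(c,c+'3.png')
o=observe();print(o['position'],o['tool_rot'],o['clock'])
s=cv2.imread('pics/scene3.png');t=cv2.imread('pics/top3.png')
cv2.imwrite('pics/c4.png',np.hstack([cv2.resize(t[160:260,200:300],(390,390),interpolation=2),cv2.resize(s[140:240,340:440],(390,390),interpolation=2)]))
E
```

```text
[0.51447452 0.19115525 0.10756829] [-3.14048056e+00 -1.69497525e-03 -1.99739206e-01] 3.1
```

View pics/c4.png

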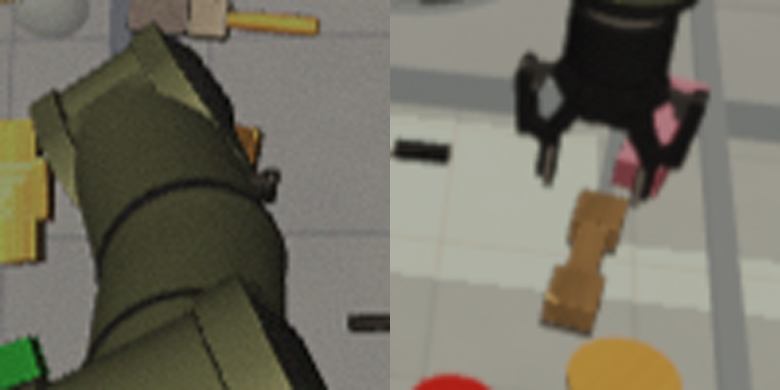

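Call:
{"fn": "move_arm", "kwargs": {"motion": [[[0,6,-30],[0,0,0.003]],[[0,6,-60],[0,0,0.003]],[[0,6,-78],[0,0,0.003]],[[0,6,-78],[0,0,0.003]],[[0,6,-78],[0,0,0.003]]]}}

```text
clock: 3.72
position: [0.5143, 0.1973, 0.0293]
tool_rot: [-3.141, -0.001, -0.197]
force: [-0.7, -0.8, 0.7]
grip_width: 0.0603
```

Call:
{"fn": "move_arm", "kwargs": {"motion": [[[0,0,0],[0,0,0]],[[0,0,0],[0,0,0]],[[0,0,0],[0,0,0]],[[0,0,0],[0,0,0]],[[0,0,0],[0,0,0]],[[0,0,0],[0,0,0]]], "jaw": 10, "grip_force": 60}}

```text
clock: 4.47
position: [0.5141, 0.1973, 0.0291]
tool_rot: [-3.141, -0.001, -0.196]
force: [-2.4, -0.7, 10.6]
grip_width: 0.0234
```

Call:
{"fn": "move_arm", "kwargs": {"motion": [[[0,0,50],[0,0,0]],[[0,0,110],[0,0,0]],[[0,0,170],[0,0,0]],[[5,-50,190],[0,0,0.05]],[[10,-100,190],[0,0,0.1]],[[15,-150,190],[0,0,0.15]],[[20,-200,190],[0,0,0.2]],[[25,-250,190],[0,0,0.25]],[[30,-300,190],[0,0,0.3]],[[35,-350,190],[0,0,0.35]],[[38,-400,180],[0,0,0.381]],[[38,-402,170],[0,0,0.381]]]}}

```text
clock: 5.98
position: [0.5509, -0.2091, 0.198]
tool_rot: [3.14, 0.0, 0.18]
force: [-0.0, -0.1, -1.4]
grip_width: 0.0229
```

Call:
{"fn": "move_arm", "kwargs": {"motion": [[[0,0,0],[0,0,0]],[[0,0,0],[0,0,0]]]}}

```text
clock: 6.22
position: [0.552, -0.2036, 0.1988]
tool_rot: [-3.141, -0.0, 0.186]
force: [-1.1, -0.3, -0.7]
grip_width: 0.0233
```

Call:
{"fn": "move_arm", "kwargs": {"motion": [[[0,-1,-30],[-0.0145,0.077,0]],[[0,-2,-60],[-0.029,0.154,0]],[[0,-2,-75],[-0.029,0.154,0]],[[0,-2,-75],[-0.029,0.154,0]],[[0,-2,-75],[-0.029,0.154,0]]]}}

```text
clock: 6.85
position: [0.552, -0.207, 0.1246]
tool_rot: [3.141, 0.155, 0.184]
force: [-0.1, 0.2, -0.7]
grip_width: 0.0227
```

```bash
python3 - <<'E'
from h import *
for c in('scene','top'): shot(c,c+'4.png')
o=observe();print(o['position'],o['tool_rot'],o['clock'],o['force'])
for c in('scene','top'):
  for i,r in enumerate(outline_of('block_w',c)):
    print(c,i,r['score'],r['pixel'],r['pixels'].sum()); np.save(f'pics/n_{c}_{i}.npy',r['pixels'])
s=cv2.imread('pics/scene4.png');t=cv2.imread('pics/top4.png')
cv2.imwrite('pics/c5.png',np.hstack([cv2.resize(t[140:240,300:400],(300,300),interpolation=2),cv2.resize(s[155:255,190:330],(490,350),interpolation=2)[:300]]))
E
```

```text
[ 0.55203427 -0.20715261  0.12460034] [3.14055096 0.15463032 0.18408154] 6.95 [-1.26823697  0.67724252 -1.38171588]
scene 0 0.81 [256.7, 182.8] 383
scene 1 0.66 [409.8, 172.1] 411
top 0 0.92 [241.0, 256.3] 477
top 1 0.89 [201.8, 207.0] 590
top 2 0.69 [349.9, 158.3] 69
top 3 0.63 [191.1, 257.2] 424
```

View pics/c5.png

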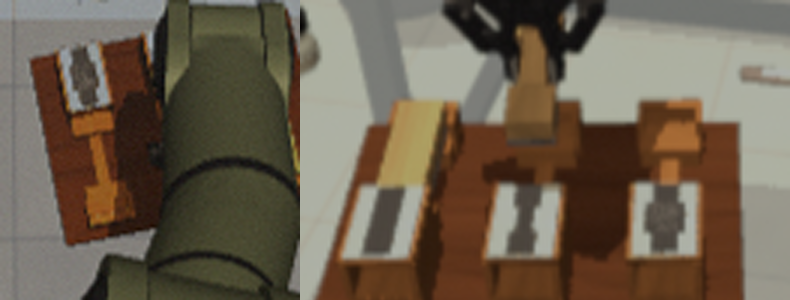

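```bash
cat > hb.py <<'E'
from fit import *
from scipy.spatial.transform import Rotation as Ro
def hold(pos,rpy,off,dyaw=0,h=.029):
    """polys of block in hand; off = block centre shift along block x,y (bay-like x forward)"""
    R=Ro.from_euler('xyz',rpy).as_matrix()
    bx=R[:,0]; bz=-R[:,2]; by=np.cross(bz,bx)
    c,s=np.cos(dyaw),np.sin(dyaw); ax=c*bx+s*by; ay=-s*bx+c*by
    o=np.asarray(pos)-h*bz+off[0]*bx+off[1]*by
    P=[]
    for A in block([0,0,0]): P.append(o+A[:,:1]*ax+A[:,1:2]*ay+A[:,2:3]*bz)
    return P,o,ax,bz
E
python3 - <<'E' 2>/dev/null
from hb import *
m={'scene':np.load('pics/n_scene_0.npy')}
pos,rpy=[0.55203,-0.20715,0.1246],[3.14055,.15463,.18408]
f=lambda q: hold(pos,rpy,q[:2],q[2])[0]
q,c,n=fit(f,m,[0.,0.,0.],('scene',));print(q,c,n)
# force offset rows
k=7;x0,y0,x1,y1=225,155,325,240
v=cv2.resize(G['scene']['frame'][y0:y1,x0:x1,::-1],None,fx=k,fy=k,interpolation=2)
for off,col in(((0,0,0),(255,255,0)),(q,(0,0,255))):
    for A in f(off): cv2.polylines(v,[np.int32((w2p(G['scene'],A)+.5-[x0,y0])*k)],True,col,1)
cv2.imwrite('pics/ov2.png',v)
E
```

```text
[-0.00010278 -0.00034345  0.00713094] 199.16470588235293 383
```

View pics/ov2.png

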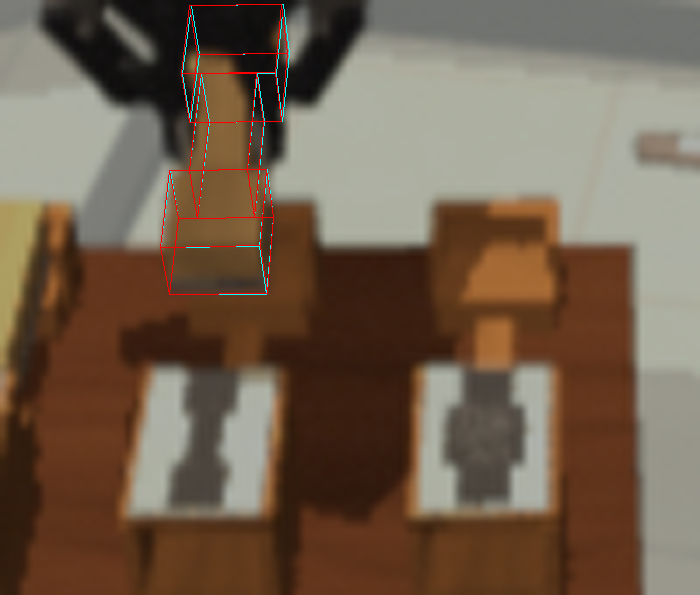

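```bash
cat > ed.py <<'E'
from hb import *
def prof(frame,g,A,B,rng=4,n=30):
    """mean colour profile perpendicular to segment A-B (3d)"""
    a,b=w2p(g,[A,B]);t=(b-a)/np.linalg.norm(b-a);nn=np.array([-t[1],t[0]])
    if nn[0]<0: nn=-nn
    s=np.arange(-rng,rng+.01,.25);out=[]
    al=np.linspace(.12,.88,n)
    X=(a+(b-a)*al[:,None])[:,None,:]+s[None,:,None]*nn
    I=cv2.remap(frame.astype(np.float32),X[...,0].astype(np.float32),X[...,1].astype(np.float32),cv2.INTER_LINEAR)
    p=I.mean(0);d=np.linalg.norm(np.gradient(p,axis=0),axis=1);return s,d
def show(name,s,d):
    k=[i for i in range(1,len(d)-1) if d[i]>=d[i-1] and d[i]>d[i+1] and d[i]>d.max()*.3]
    print(name,[(float(s[i]),round(float(d[i]),1)) for i in k])
E
python3 - <<'E'
from ed import *
g=G['scene'];f=g['frame']
pos,rpy=[0.55203,-0.20715,0.1246],[3.14055,.15463,.18408]
P,o,ax,bz=hold(pos,rpy,(0,0));by=np.cross(bz,ax)
V=lambda x,y,z:o+ax*x+by*y+bz*z
print('px/mm',np.linalg.norm(np.diff(w2p(g,[V(.07,-.02,0),V(.07,.02,0)]),axis=0))/40)
show('vert +y',*prof(f,g,V(.07,.02,0.006),V(.07,.02,.03)))
show('vert -y',*prof(f,g,V(.07,-.02,0.006),V(.07,-.02,.03)))
show('top +y',*prof(f,g,V(.03,.02,.03),V(.07,.02,.03)))
show('top -y',*prof(f,g,V(.03,-.02,.03),V(.07,-.02,.03)))
show('waist+y',*prof(f,g,V(-.01,.012,.03),V(.028,.012,.03)))
show('waist-y',*prof(f,g,V(-.01,-.012,.03),V(.028,-.012,.03)))
for q in([.5926,-.1977,.1854],[.5935,-.1983,.1879]):
    print(q)
    L=lambda x,y,z:tr(q,[[x,y,z]])[0]
    for y in(-.11,0,.11):
        show('lab+y',*prof(f,g,L(.06,y+.025,.076),L(.138,y+.025,.076)))
        show('lab-y',*prof(f,g,L(.06,y-.025,.076),L(.138,y-.025,.076)))
        show('spine+y',*prof(f,g,L(-.01,y+.008,.02),L(.015,y+.008,.02)))
        show('spine-y',*prof(f,g,L(-.01,y-.008,.02),L(.015,y-.008,.02)))
E
```

```text
px/mm 0.34751561070626363
vert +y [(-0.25, 4.3), (1.5, 3.4)]
vert -y [(0.5, 3.5)]
top +y [(-0.5, 9.0), (1.5, 6.4)]
top -y [(-3.0, 7.7), (0.25, 18.1)]
waist+y [(-1.0, 13.4), (2.25, 8.4)]
waist-y [(-3.75, 10.0), (-2.5, 5.7), (0.25, 15.1)]
[0.5926, -0.1977, 0.1854]
lab+y [(-0.25, 17.5), (1.25, 20.9)]
lab-y [(-3.75, 24.0), (-0.5, 21.2)]
spine+y [(-0.5, 16.7), (1.0, 16.0)]
spine-y [(-0.5, 16.7)]
lab+y [(-0.25, 18.3), (1.0, 21.3)]
lab-y [(-1.0, 21.1), (-0.5, 21.1)]
spine+y [(-3.0, 12.6), (2.0, 14.1), (3.0, 11.6)]
spine-y [(2.25, 17.3)]
lab+y [(-3.5, 16.6), (-0.5, 17.5), (0.5, 16.8), (1.5, 13.9)]
lab-y [(-1.5, 23.0), (-0.5, 20.7), (3.0, 11.2)]
spine+y [(0.75, 11.1)]
spine-y [(-2.0, 16.6), (-1.0, 5.3)]
[0.5935, -0.1983, 0.1879]
lab+y [(0.0, 17.7), (1.5, 20.6)]
lab-y [(-3.5, 24.0), (-0.5, 21.1)]
spine+y [(-0.25, 16.5), (1.25, 16.8)]
spine-y [(-0.25, 18.0)]
lab+y [(0.0, 18.5), (1.25, 21.6)]
lab-y [(-1.0, 21.0), (-0.25, 21.0)]
spine+y [(-2.75, 13.9), (2.25, 14.9), (3.25, 12.3)]
spine-y [(2.5, 18.4)]
lab+y [(-3.25, 16.6), (-0.25, 17.6), (1.75, 13.9)]
lab-y [(-1.25, 23.3), (-0.25, 20.8), (3.25, 11.1)]
spine+y [(0.5, 11.5), (1.0, 11.5)]
spine-y [(-1.75, 17.4), (-0.75, 5.7)]
```

```bash
python3 - <<'E'
from ed import *
g=G['scene'];f=g['frame']
def profv(f,g,A,B):
    a,b=w2p(g,[A,B]);s=np.arange(-6,6.01,.25);al=np.linspace(.15,.85,30)
    X=(a+(b-a)*al[:,None])[:,None,:]+s[None,:,None]*np.array([0,1.])
    I=cv2.remap(f.astype(np.float32),X[...,0].astype(np.float32),X[...,1].astype(np.float32),cv2.INTER_LINEAR)
    p=I.mean(0);return s,np.linalg.norm(np.gradient(p,axis=0),axis=1)
pos,rpy=[0.55203,-0.20715,0.1246],[3.14055,.15463,.18408]
P,o,ax,bz=hold(pos,rpy,(0,0));by=np.cross(bz,ax)
V=lambda x,y,z:o+ax*x+by*y+bz*z
show('bottom',*profv(f,g,V(.07,-.02,0),V(.07,.02,0)))
show('sole',*profv(f,g,V(.07,-.02,.006),V(.07,.02,.006)))
show('topedge',*profv(f,g,V(.07,-.02,.03),V(.07,.02,.03)))
d=w2p(g,[V(.07,0,0),V(.08,0,0),V(.07,0,.01)]);print('row per 10mm x, z',d[1:,1]-d[0,1])
f0=cv2.imread('pics/scene1.png')[:,:,::-1]
for q in([.5935,-.1985,.187],):
    L=lambda x,y,z:tr(q,[[x,y,z]])[0]
    for y in(-.11,0,.11):
        for nm,x,z,w in(('labfar',.139,.076,.025),('labnear',.059,.076,.025),('sill in top',-.07,.05,.022),('sill out top',-.082,.05,.028),('floor edge',-.032,.032,.015),('hood bottom',.14,.012,.025)):
            show(f'{y} '+nm,*profv(f0,g,L(x,y-w,z),L(x,y+w,z)))
E
```

```text
bottom [(-3.25, 2.3), (-2.0, 4.2), (0.0, 5.2), (5.75, 2.6)]
sole [(-4.5, 1.9), (-1.75, 2.3), (-0.75, 4.2), (1.5, 5.2)]
topedge [(-0.25, 5.2), (4.75, 4.1), (5.75, 2.6)]
row per 10mm x, z [ 2.67552247 -2.23480756]
-0.11 labfar [(-2.0, 7.3), (0.0, 20.3)]
-0.11 labnear [(-0.5, 4.8), (0.5, 7.3)]
-0.11 sill in top [(-2.25, 7.5)]
-0.11 sill out top [(0.25, 8.1)]
-0.11 floor edge [(0.5, 0.9), (1.5, 0.7), (5.0, 2.0)]
-0.11 hood bottom [(3.75, 5.9)]
0 labfar [(0.5, 21.1)]
0 labnear [(-1.0, 9.6)]
0 sill in top [(-2.0, 18.4), (0.0, 13.5), (5.0, 10.5)]
0 sill out top [(0.25, 17.9), (2.5, 13.4)]
0 floor edge [(-1.5, 3.8), (-0.5, 10.1), (0.75, 8.3), (2.75, 7.5)]
0 hood bottom [(5.25, 22.6)]
0.11 labfar [(0.75, 18.7)]
0.11 labnear [(-1.75, 5.4), (-0.75, 9.5), (0.5, 4.9), (5.5, 5.4)]
0.11 sill in top [(-1.75, 15.3), (0.25, 16.1), (4.25, 10.1)]
0.11 sill out top [(-0.5, 11.1), (0.75, 14.8), (2.75, 16.1), (5.5, 6.1)]
0.11 floor edge [(-1.25, 5.0), (0.0, 12.5), (1.0, 4.6), (3.0, 8.0)]
0.11 hood bottom []
```

Call:
{"fn": "move_arm", "kwargs": {"motion": [[[10,2,-15],[0,0,0.003]],[[21,5,-30],[0,0,0.003]],[[21,5,-45],[0,0,0.003]],[[21,5,-49],[0,0,0.003]],[[21,5,-49],[0,0,0.003]],[[21,5,-49],[0,0,0.003]]]}}

```text
clock: 7.8
position: [0.5728, -0.202, 0.0747]
tool_rot: [3.141, 0.156, 0.187]
force: [0.7, 0.2, -1.0]
grip_width: 0.0227
```

```bash
cat > st.py <<'E'
from ed import *
q=[.5935,-.1985,.187]
def st(pic=None):
    if pic: shot('scene',pic); G['scene']=dict(np.load('pics/scene.npz'))
    o=observe();P,b,ax,bz=hold(o['position'],o['tool_rot'],(0,0))
    d=b[:2]-q[:2];c,s=np.cos(q[2]),np.sin(q[2])
    print('t',o['clock'],'tcp',np.round(o['position'],4),np.round(o['tool_rot'],4),'cx,cy,cz mm',np.round([1e3*(c*d[0]+s*d[1]),1e3*(-s*d[0]+c*d[1]),1e3*(b[2]-.032)],1),
     'tilt',np.arcsin(-ax[2]),'yawerr',np.arctan2(ax[1],ax[0])-q[2],'F bay',np.round([c*o['force'][0]+s*o['force'][1],-s*o['force'][0]+c*o['force'][1],o['force'][2]],1),o['grip_width'])
    if pic:
        g=G['scene'];k=7;x0,y0,x1,y1=215,165,325,250
        v=cv2.resize(g['frame'][y0:y1,x0:x1,::-1],None,fx=k,fy=k,interpolation=2)
        for A in P: cv2.polylines(v,[np.int32((w2p(g,A)+.5-[x0,y0])*k)],True,(255,255,0),1)
        cv2.imwrite('pics/ov_'+pic,v)
E
python3 -c "
from st import *
st('s5.png')"
```

```text
t 7.85 tcp [ 0.5729 -0.202   0.0748] [3.141  0.156  0.1875] cx,cy,cz mm [-25.4   0.4  14.2] tilt 0.15598344911955744 yawerr 0.0005110327363190281 F bay [ 0.  -0.3 -1.4] 0.022823017188495175
```

View pics/ov_s5.png

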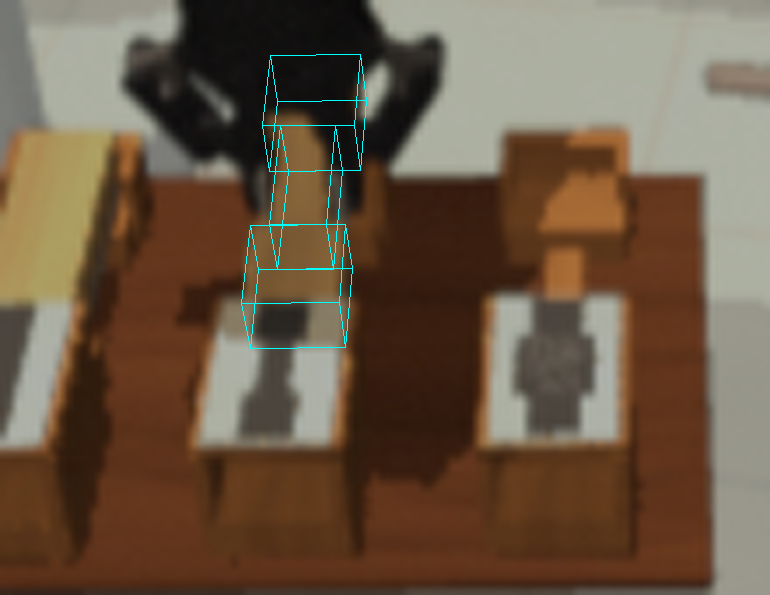

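Call:
{"fn": "move_arm", "kwargs": {"motion": [[[5,1,0],[0,0,0]],[[10,2,0],[0,0,0]],[[15,2,-1],[0,0,0]],[[20,3,-1],[0,0,0]],[[20,3,-1],[0,0,0]]]}}

```text
clock: 8.48
position: [0.5931, -0.1986, 0.0732]
tool_rot: [3.141, 0.157, 0.188]
force: [0.4, -0.3, -1.3]
grip_width: 0.023
```

```bash
python3 -c "
from st import *
st()"
```

```text
t 8.475 tcp [ 0.5931 -0.1986  0.0732] [3.1415 0.1566 0.188 ] cx,cy,cz mm [-5.  -0.  12.5] tilt 0.15662564822338387 yawerr 0.00103757103774621 F bay [ 0.3 -0.3 -1.3] 0.022980571016675864
```

Under the lip with no contact. Pressing the plunger next.

Call:
{"fn": "move_arm", "kwargs": {"motion": [[[2,0,0],[0,0,0]],[[4,1,0],[0,0,0]],[[5,1,0],[0,0,0]],[[5,1,0],[0,0,0]]]}}

```text
clock: 8.98
position: [0.5975, -0.198, 0.0732]
tool_rot: [3.141, 0.157, 0.187]
force: [-3.7, -0.8, -0.2]
grip_width: 0.0228
```

Call:
{"fn": "move_arm", "kwargs": {"motion": [[[2,0,0],[0,0,0]],[[4,1,0],[0,0,0]],[[5,1,0],[0,0,0]],[[5,1,0],[0,0,0]]]}}

```text
clock: 9.48
position: [0.6026, -0.197, 0.0732]
tool_rot: [3.141, 0.157, 0.187]
force: [-5.5, -1.1, -0.0]
grip_width: 0.0229
```

```bash
python3 -c "
from st import *
st('s6.png')"
```

```text
t 9.525 tcp [ 0.6025 -0.197   0.0732] [3.1413 0.1574 0.1875] cx,cy,cz mm [ 4.6 -0.2 12.6] tilt 0.15737001268847267 yawerr 0.0005044577579818299 F bay [-5.9 -0.4 -0.6] 0.022964620694294554
```

View pics/ov_s6.png

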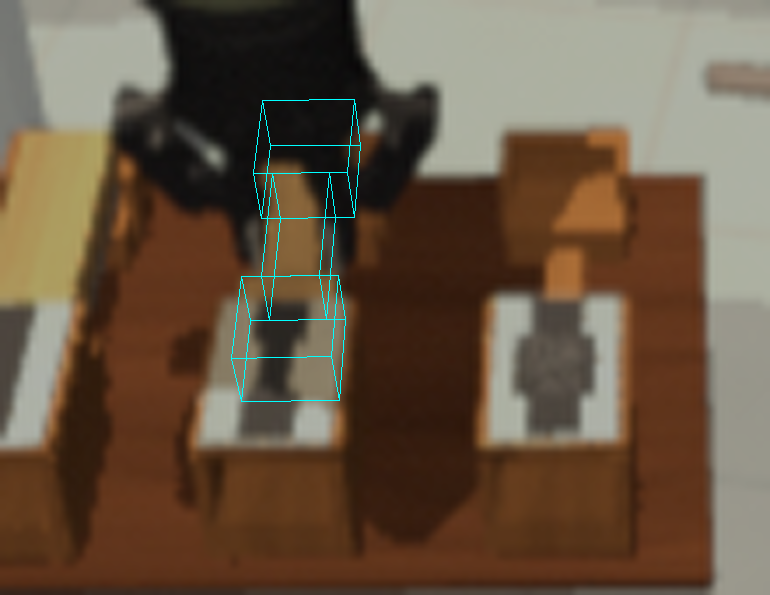

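Call:
{"fn": "move_arm", "kwargs": {"motion": [[[-0.5,0,-1.5],[0.004,-0.019,0]],[[-1,0,-3],[0.007,-0.039,0]],[[-1.5,0,-4.5],[0.011,-0.058,0]],[[-2,0,-6],[0.015,-0.077,0]],[[-2.5,0,-7.5],[0.018,-0.097,0]],[[-3,0,-8.5],[0.022,-0.116,0]],[[-3.5,-0.5,-10],[0.026,-0.135,0]],[[-4,-0.5,-11.5],[0.029,-0.155,0]],[[-4,-0.5,-11.5],[0.029,-0.155,0]],[[-4,-0.5,-11.5],[0.029,-0.155,0]]]}}

```text
clock: 10.78
position: [0.5988, -0.1974, 0.0618]
tool_rot: [3.141, -0.001, 0.188]
force: [-4.5, -2.0, -1.0]
grip_width: 0.0227
```

```bash
python3 -c "
from st import *
st('s7.png')"
```

```text
t 10.825 tcp [ 0.5988 -0.1974  0.0618] [ 3.1409e+00 -1.0000e-03  1.8760e-01] cx,cy,cz mm [5.4 0.1 0.8] tilt -0.0009958652889379138 yawerr 0.0006051804979383957 F bay [-4.6 -2.  -1.3] 0.023155123709621216
```

View pics/ov_s7.png

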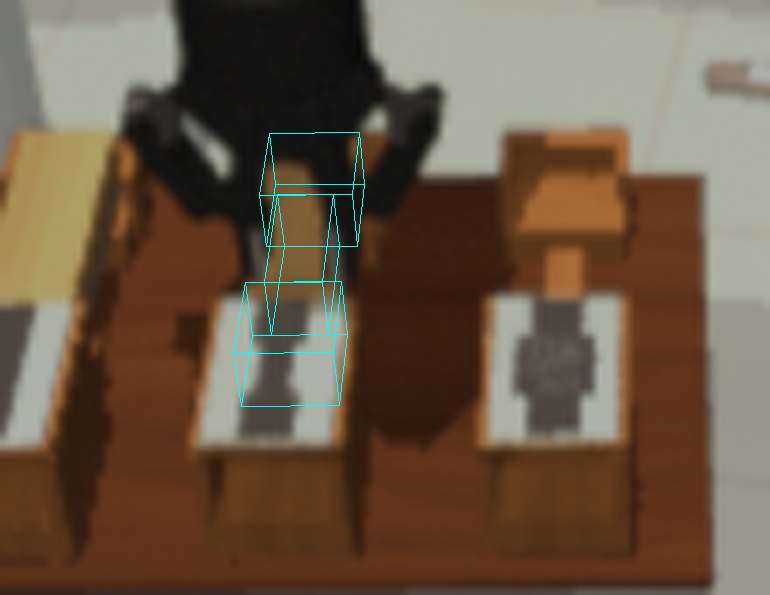

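Call:
{"fn": "move_arm", "kwargs": {"motion": [[[-1,0,-0.5],[0,0,0]],[[-2,-0.5,-0.5],[0,0,0]],[[-2,-0.5,-0.5],[0,0,0]]]}}

```text
clock: 11.2
position: [0.5967, -0.1977, 0.0613]
tool_rot: [3.141, -0.001, 0.188]
force: [-3.3, -1.4, -0.0]
grip_width: 0.0227
```

Call:
{"fn": "move_arm", "kwargs": {"motion": [[[0,0,0],[0,0,0]],[[0,0,0],[0,0,0]],[[0,0,0],[0,0,0]],[[0,0,0],[0,0,0]]], "jaw": 46}}

```text
clock: 11.7
position: [0.5969, -0.1978, 0.0613]
tool_rot: [3.141, -0.001, 0.188]
force: [0.0, 0.1, -0.1]
grip_width: 0.0459
```

Call:
{"fn": "move_arm", "kwargs": {"motion": [[[0,0,15],[0,0,0]],[[0,0,50],[0,0,0]],[[0,0,110],[0,0,0]],[[-30,0,160],[0,0,0]],[[-90,0,160],[0,0,0]],[[-140,-30,160],[0,0,0]],[[-140,-60,160],[0,0,0]],[[-140,-60,160],[0,0,0]]]}}

```text
clock: 12.7
position: [0.4562, -0.26, 0.2225]
tool_rot: [3.139, -0.002, 0.184]
force: [0.0, 0.7, -0.2]
grip_width: 0.0462
```

```bash
python3 -c "
from st import *
q=[.5935,-.1985,.187]
o=observe();print(o['clock'],o['position'],o['force'])
for c in('scene','top'):
    g=shot(c,c+'8.png');x0,y0,x1,y1=dict(scene=(215,165,325,250),top=(310,135,420,230))[c];k=6 if c=='scene' else 5
    v=cv2.resize(g['frame'][y0:y1,x0:x1,::-1],None,fx=k,fy=k,interpolation=2); w=v.copy()
    for A in block(q,.032): cv2.polylines(w,[np.int32((w2p(g,A)+.5-[x0,y0])*k)],True,(255,255,0),1)
    cv2.imwrite('pics/f_'+c+'.png',cv2.resize(np.hstack([v,w]),None,fx=.6,fy=.6) if 0 else np.hstack([v,w])[:, :] if v.shape[1]*2<=800 else cv2.resize(np.hstack([v,w]),(800,int(800*v.shape[0]/(2*v.shape[1])))))
"
```

```text
12.7 [ 0.45622348 -0.25995186  0.22249577] [ 0.0281574   0.74496812 -0.18752415]
```

View pics/f_scene.png

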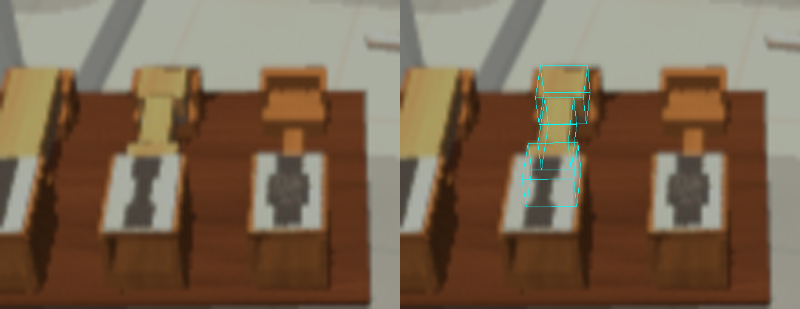

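View pics/f_top.png

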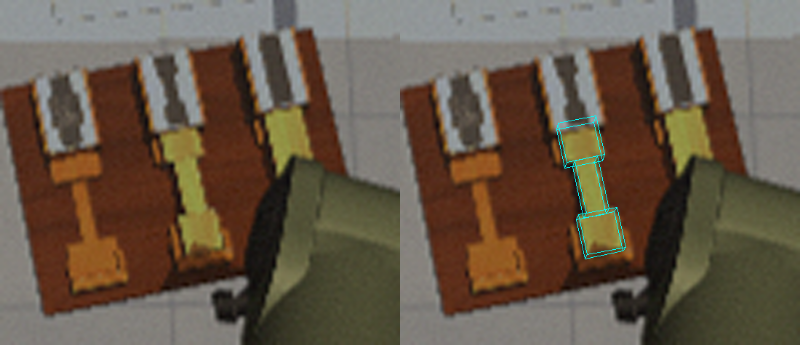

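Call:
{"fn": "move_arm", "kwargs": {"motion": [[[-30,-50,20],[0,0,0]],[[-60,-110,40],[0,0,0]],[[-90,-160,40],[0,0,0]],[[-120,-220,40],[0,0,0]],[[-150,-260,40],[0,0,0]],[[-180,-310,40],[0,0,0]],[[-200,-340,40],[0,0,0]],[[-200,-340,40],[0,0,0]]]}}

```text
clock: 13.8
position: [0.2554, -0.5991, 0.261]
tool_rot: [3.141, -0.0, 0.185]
force: [1.0, 0.9, -0.7]
grip_width: 0.0461
```

```bash
python3 -c "
from st import *
q=[.5935,-.1985,.187]
for c in('scene','top'):
    g=shot(c,c+'9.png');G[c]=g;x0,y0,x1,y1=dict(scene=(230,175,280,225),top=(335,145,385,215))[c];k=8
    v=cv2.resize(g['frame'][y0:y1,x0:x1,::-1],None,fx=k,fy=k,interpolation=2)
    w=v.copy()
    for A in block(q,.032): cv2.polylines(w,[np.int32((w2p(g,A)+.5-[x0,y0])*k)],True,(255,255,0),1)
    cv2.imwrite('pics/h_'+c+'.png',np.hstack([v,w]))
"
```

```text
(no output)
```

View pics/h_scene.png

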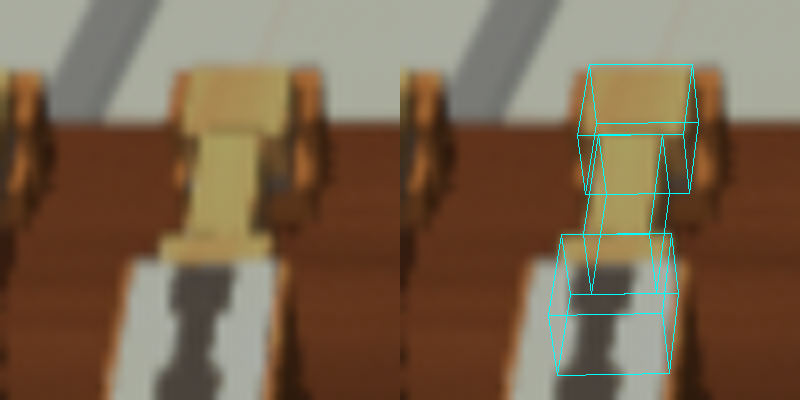

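View pics/h_top.png

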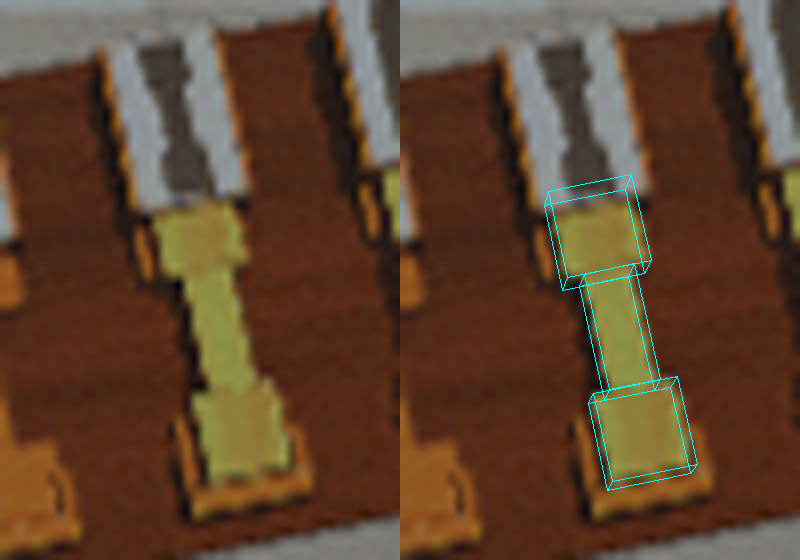

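```bash
python3 -c "
from workcell import *
o=observe();print(o['clock'],o['qd'].max(),o['force']);print(job_done())"
```

```text
13.9 0.007725736952893862 [ 0.5877116  -0.37805353  0.3047392 ]
the job is handed in; nothing more can be done
None
```

I put the waisted block in the middle bay, the one with the narrow-middle label, and handed the job in at 13.9 s of the 43 s allowed. I gripped it at the waist, tilted it about 9°, and pushed its leading end under the hood until the plunger resisted with about 6 N. Then I lowered it level, released it and moved the arm clear.

**Final pictures:** both cameras show the block flat, between the cheeks and against the sill. In the scene picture its edges match the predicted home pose to within about 1 mm. The tool force read about zero after release, and the arm was well away from the rack. I saw no contact with other objects, but I did not re-measure where the bystanders ended up.

**Disagreements:**
- The two cameras differed by about 3–4 mm on where the rack is. I used the scene camera, which agreed with the arm to about 1 mm, and the force at plunger contact confirmed it.
- An automatic fit of the block while held was unusable because the gripper hid part of it, so I checked that step by its edges instead.

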